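# Unlock the dosing unit with its sprung selector knob and push the plunger home

### The arm

A 6-joint arm with a two-finger parallel gripper is mounted at the origin on a cart in front of the work surface, level with it; the furniture and walls round the work are solid. World frame = base frame: x ahead of the robot, y to its left, z up, the work surface at z = 0. Lengths are in m, angles in rad, forces in N, time in s.
With the tool pointing down it reaches from about 0.35 to 0.95 m from the base axis. Payload 17.4 kg.
Tool frame: the origin (TCP) lies at the very end of the fingers, on their centre line; the grasp point (between the pads) lies 19 mm behind it (tcp_to_grasp is the distance from the TCP to the grasp point, in m); z points along the fingers, y is the direction in which the jaws open and shut (so a half turn about z gives the same grasp; the last joint's range is limited). The gripper opens to 93 mm and grips with 3 to 60 N. Pads are 15 mm wide; open, the fingers measure 128 mm over their backs; the gripper's body (75 mm by 188 mm) begins 65 mm behind the grasp point.
Start: joints at [-1.28, 0.116, 1.442, -0, 1.584, -0.038], TCP at [0.218, -0.639, 0.219] pointing down, gripper open.
Joint ranges: [-2.83, 2.83], [-0.83, 2.19], [0.07, 2.5], [-1.14, 4.28], [0.01, 3], [-2.97, 2.97]. Speed limits (rad/s): [1.89, 1.89, 2.22, 3.14, 3.14, 3.14].

### API

Orientations are given as a 3x3 rotation matrix whose columns are the frame's x, y, z axes.
In Python, from rig import * gives the robot as it stands. Calls block until the motion is done:
- move_ptp(position, orientation): joint-space move of the TCP to a pose.
- movel(position, attitude=None, v=0.15, guard=None): straight line of the TCP; attitude=None keeps the orientation; v is the mean speed in m/s. With guard (N) it stops when the force on the tool has changed by that much, and returns True; else False.
- move_j(angles): joint-space move.
- open_gripper() and gripper_close(grasp_force=None): open the fingers fully, or close them until they stop; grasp_force is the grip in N (None keeps the last).
- dwell(seconds).
- solve_ik(position, orientation): joint angles nearest the present ones, or None.
- get_state(): the state.
- get_image(name): name is "scene" or "side" or "wrist"; returns the picture (420x560x3 uint8, red, green, blue); there is no depth.
- camera_params(name): a dict with "fx", "fy", "cx", "cy" (pixels), "distortion" ([k1, k2, p1, p2, k3] as OpenCV has them; the pictures are not rectified), "view" (4x4, takes a point from world to camera coordinates). Camera axes: x right, y up, looking along -z (the intrinsics and any distortion apply to the point x, -y, -z); pixel columns grow to the right and rows downward; lengths in m; the calibration is good to about 2 mm. A picture is of the moment at which its call begins: read the wrist's pose just before it. camera_params takes no time and is no camera call; for the wrist camera it gives the pose at the moment of the call.
A pose or a line that the arm cannot do raises MotionError and nothing moves.
- job_done(): hands the job in, once; it reports no verdict.
The state is a dict: "time_s": time; "joints": joint angles; "qvel": joint speeds; "joint_torque": joint torques, N m; "position": TCP position; "eef_rot": TCP orientation; "force": force on the tool from outside, world axes, zero at the start; "torque": the same for the moment, N m; "opening": finger opening in m.
Only numpy, scipy, OpenCV 4.12 (cv2) and the standard library are available. Lean on these libraries where they do the work, as an engineer would, in place of code of your own. Each camera call takes 0.05 s, during which the arm holds its last target. There are 200 camera calls.

### The job

The dosing unit is locked: the steel arm on its black selector knob blocks the pump plunger. Pull the sprung knob up, turn it counterclockwise (seen from above) to the first notch after the lock notch, not the one beyond, and let it snap fully down there without forcing it against the notches; then gently push the plunger fully home and let go. Leave the jar under the spout and the things around as they are.

Things in the scene. Friction and masses are not known exactly. Their poses are not given: they have to be found in the camera images.
- dosing_unit: White dosing unit on a steel foot, 90 (x) x 220 (y) x 140 (z) mm, fixed; spout and steel drip plate (110 x 110 x 6 mm) on its front (-x) side. Origin: underside, centre of the housing; x points from front to back, y along its length, z up. On its top (z = 140 mm) stand the selector knob (axis at y = -50 mm) and the pump plunger (axis at y = +50 mm).
- knob_grip (a point): On the knob's axis, 36 mm above the housing top when seated; rises and turns with the knob. Knob: black skirt disc, 74 mm diameter, its top 15 mm above the housing; on it an upright flat-sided grip bar 14 mm thick (this point's x), 52 mm long (its y), its top 46 mm above the housing (10 mm over this point). z up.
- block_tip (a point): Tip of the steel blocking arm (12 mm wide, 6 mm thick, top 12 mm above the housing when seated) that sticks out of the knob's skirt along +y of knob_grip to 92 mm from the axis; in the lock notch it reaches under the plunger's head.
- knob_lift (a joint): How far the knob is pulled up, m: 0 seated in a notch, 0.014 upper stop. A spring (6.4 N seated, 9.2 N at the stop, plus 1.4 N weight) pulls it down. Its pin clears the notch ring at 0.008; between notches it rests on the ring at about 0.007 and drops to 0 by itself when it comes over a notch and the grip is slack.
- knob_turn (a joint): Turn of the knob, rad, counterclockwise from above: 0 in the lock notch (arm under the plunger's head), upper stop 2.1. The first notch lies somewhere from 0.70 to 1.10 (set by hand, not measured: feel for it), the second 0.785 beyond the first. The ring between is smooth and level; turning friction under 0.1 N m with the pin on the ring.
- index_pin: Steel pin of 5 mm with a round end, fixed under the knob's skirt 28 mm from its axis; it sits in 8 mm wide, 9 mm deep notches (0.05 rad of play each way). The force on it, when the knob is forced against a notch wall or pressed down on the ring, must stay below 16 N. Origin: on the knob's axis, level with the housing top when seated.
- plunger_top (a point): Centre of the top of the black round plunger head (32 mm diameter, 11 mm thick), 43 mm above the housing's top when fully up; goes down with it.
- pump_plunger (a joint): How far the plunger is pushed down, m: 0 fully up, 0.028 fully home (hard stop). Starts at 0 to 0.004. It moves against about 4 N of friction and stays where it is left. With the arm under its head it stops at about 0.020 or sooner. Force on it must stay below 35 N.
- filling_jar: Empty open glass jar, 70 mm diameter, 113 mm high, loose on the drip plate under the spout; origin at the centre of its underside. Leave alone.
- funnel: White jar funnel, 68 mm diameter, 72 mm high, stood on its mouth. Bystander.
- label_roll: Roll of labels, 66 mm diameter, 39 mm high. Bystander.
- counter: Small white tally counter, 44 x 51 x 30 mm. Bystander.
- scraper: Silicone scraper, 241 x 48 x 19 mm, lying. Bystander.
- loose_cap: Gold jar cap, 64 mm diameter, 10 mm high, lying. Bystander.

How it is judged:
By the outcome, as a careful person would: the job done as asked, in the order asked, and still so for the second after the job is handed in, with the robot touching nothing.
It also fails if it takes over 64 s, if anything falls off the work surface, if the arm or the gripper's body presses on something with over 40 N, if the wrist force passes 120 N, or if a joint passes its speed limit or range.

## Working session

There is one attempt and no reset: what is moved stays moved. The work goes in short steps, each a Python script; the robot and the scene stay as the last script left them, time stands still between calls to the robot, and variables do not carry over. Pictures are saved under pics/ and viewed, about 8 in all and at most 12, crops included, and the job is handed in when it is done.

```bash
mkdir -p pics; ls
python3 - <<'E'
from rig import *
import cv2,numpy as np
for n in ("scene","side"):
    im=get_image(n); cv2.imwrite(f"pics/{n}0.png",im[:,:,::-1])
    p=camera_params(n); V=np.array(p["view"]); print(n,p["fx"],p["cx"],p["cy"],p["distortion"],"C",(-V[:3,:3].T@V[:3,3]).round(3),V[2,:3].round(2))
s=get_state();print(s["time_s"],s["force"],s["eef_rot"])
E
```

```text
pics
scene 412.7997280326763 277.13109719362905 218.1971653320326 [-0.10541899  0.          0.          0.          0.        ] C [-0.14   0.503  1.123] [-0.51  0.46  0.73]
side 538.1852926944754 277.0645268342268 212.6374650207909 [0.00282404 0.         0.         0.         0.        ] C [ 0.28  -1.549  0.94 ] [-0.16 -0.85  0.5 ]
0.1 [-0.28627115  0.31113644 -0.32355402] [[ 9.46434805e-01  3.22894828e-01 -3.01660421e-04]
 [ 3.22894964e-01 -9.46434218e-01  1.05472190e-03]
 [ 5.50625011e-05 -1.09563014e-03 -9.99999398e-01]]
```

View pics/scene0.png

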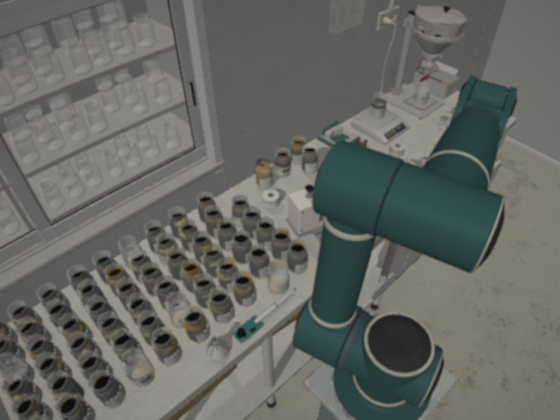

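View pics/side0.png

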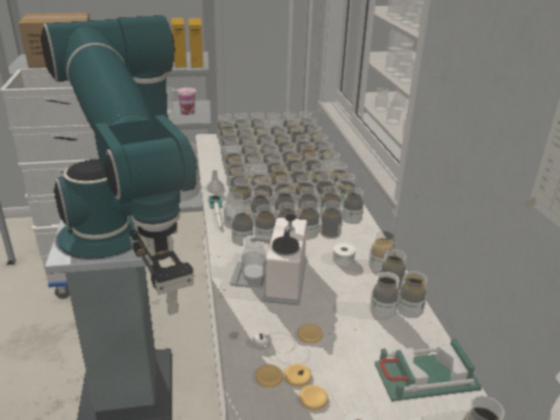

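Side view: knob near (286,245), plunger near (291,222), jar at (255,258). The scene view has the unit half hidden at about (305,205). I'll zoom in on the side crop and cast rays.

```bash
cat > h.py <<'E'
from rig import *
import cv2,numpy as np
def ray(p,uv,z):
    V=np.array(p["view"]);K=np.array([[p["fx"],0,p["cx"]],[0,p["fy"],p["cy"]],[0,0,1.]])
    x,y=cv2.undistortPoints(np.array([[uv]],float),K,np.array(p["distortion"]))[0,0]
    R=V[:3,:3];C=-R.T@V[:3,3];d=R.T@np.array([x,-y,-1.])
    return C+d*(z-C[2])/d[2]
def proj(p,X):
    V=np.array(p["view"]);q=V[:3,:3]@np.asarray(X)+V[:3,3];q=q*[1,-1,-1]
    K=np.array([[p["fx"],0,p["cx"]],[0,p["fy"],p["cy"]],[0,0,1.]])
    return cv2.projectPoints(q.reshape(1,1,3),np.zeros(3),np.zeros(3),K,np.array(p["distortion"]))[0].ravel()
E
python3 - <<'E'
from h import *
im=cv2.imread("pics/side0.png")
cv2.imwrite("pics/sidecrop.png",cv2.resize(im[200:310,225:365],None,fx=5.4,fy=5.4,interpolation=cv2.INTER_CUBIC))
p=camera_params("side")
for n,uv,z in (("knob",(286,242),.186),("plunger",(291,219),.183),("foot",(286,300),0)): print(n,ray(p,uv,z).round(3))
print(camera_params("wrist")["view"], get_state()["position"])
E
```

```text
knob [ 0.523 -0.411  0.186]
plunger [ 0.56  -0.293  0.183]
foot [ 0.528 -0.416  0.   ]
[[ 0.32238765 -0.94660469 -0.00240241 -0.67392496]
 [ 0.90379125  0.30855923 -0.29656801  0.03633873]
 [ 0.28147395  0.09343859  0.95500871 -0.39359877]
 [ 0.          0.          0.          1.        ]] [ 0.21790536 -0.63864984  0.2179538 ]
```

View pics/sidecrop.png

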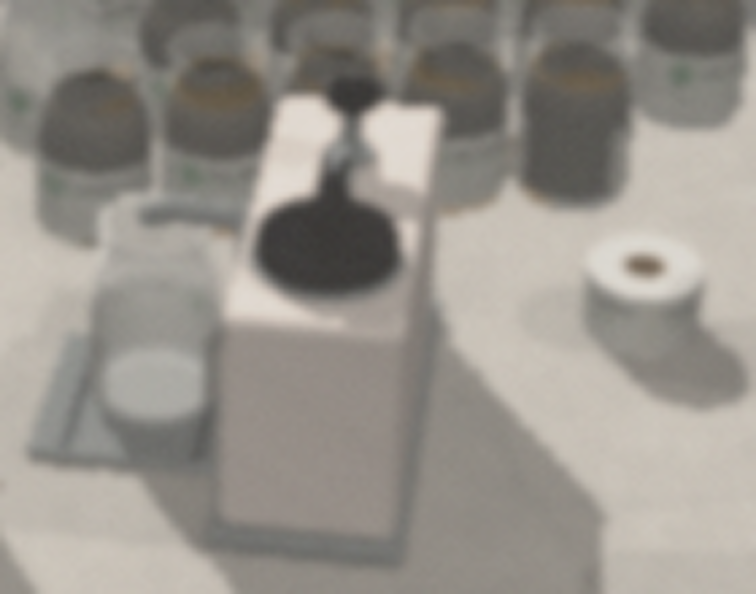

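Crop: skirt centre at crop (328,248), i.e. side pixel (285.7,245.9), and plunger head at crop (353,92), i.e. (290.4,217). The arm points from the knob to the plunger, so the unit's yaw is about -17°. Next I'll move above it and look with the wrist camera.

```bash
cat >> h.py <<'E'
def Rz(a):  # tool down, tool x along angle a in the world (a=unit +y direction => jaws along unit x)
    return np.array([[np.cos(a),np.sin(a),0],[np.sin(a),-np.cos(a),0],[0,0,-1.]])
def look(n,tag):
    p=camera_params(n); im=get_image(n); cv2.imwrite(f"pics/{tag}.png",im[:,:,::-1]); 
    np.save(f"pics/{tag}.npy",p,allow_pickle=True); return p,im
E
python3 - <<'E'
from h import *
p=camera_params("side")
f=lambda u,v:(225+u/5.4,200+v/5.4)
for n,uv,z in (("skirt",f(328,248),.155),("plung",f(353,92),.181),("NL",f(228,318),.14),("NR",f(410,330),.14),("FL",f(285,95),.14),("FR",f(443,108),.14)): print(n,ray(p,uv,z).round(3))
k=ray(p,f(328,248),.155)[:2];q=ray(p,f(353,92),.181)[:2]
a=np.arctan2(*(q-k)[::-1]);print("dist",np.linalg.norm(q-k),"a",a)
m=(k+q)/2; R=Rz(a)
w=camera_params("wrist");s=get_state();V=np.array(w["view"]);C=-V[:3,:3].T@V[:3,3];Rt=np.array(s["eef_rot"])
ct=Rt.T@(C-s["position"]);ft=Rt.T@(-V[2,:3]);print("cam in tool",ct.round(3),ft.round(3))
z=0.36; c=R@ct; fw=R@ft; h=z+c[2]-.16
t=np.r_[m-c[:2]-fw[:2]*h/-fw[2],z];print(t,solve_ik(t,R))
move_ptp(t,R);look("wrist","w1");s=get_state();print(s["time_s"],s["position"])
E
```

```text
skirt [ 0.529 -0.383  0.155]
plung [ 0.561 -0.279  0.181]
NL [ 0.474 -0.414  0.14 ]
NR [ 0.559 -0.436  0.14 ]
FL [ 0.538 -0.209  0.14 ]
FR [ 0.621 -0.234  0.14 ]
dist 0.10850943802645319 a 1.2711096200004186
cam in tool [ 0.082 -0.    -0.167] [-0.297 -0.001  0.955]
[ 0.55484966 -0.30036454  0.36      ] [-5.36600570e-01  1.78369541e-02  1.31818391e+00 -4.44089210e-16
  1.80557179e+00 -2.36913863e-01]
1.9583 [ 0.55443871 -0.30119926  0.35952033]
```

View pics/w1.png

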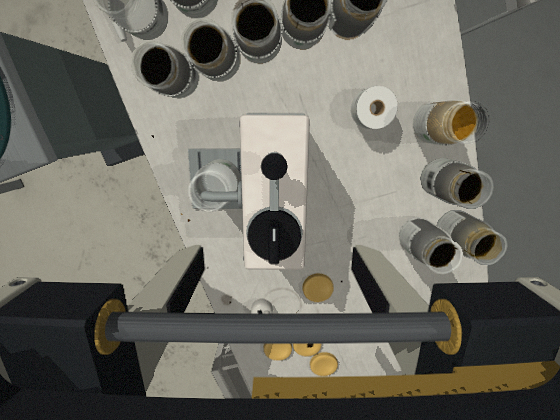

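Wrist view: housing top with corners at about (240,114), (307,115), (309,268) and (243,268), plunger head at (274,166), skirt at (274,236). The arm runs straight up between them. I'll fit these by mask.

Run:
```python
from h import *
p=np.load("pics/w1.npy",allow_pickle=True).item();im=cv2.imread("pics/w1.png")
g=im.max(2)
m=((g<75)*255).astype(np.uint8);m[:, :238]=0;m[:,315:]=0;m[:140]=0;m[275:]=0
m=cv2.morphologyEx(m,cv2.MORPH_CLOSE,np.ones((5,5)))
for c in cv2.findContours(m,cv2.RETR_EXTERNAL,cv2.CHAIN_APPROX_NONE)[0]:
    if cv2.contourArea(c)<150: continue
    e=cv2.minEnclosingCircle(c);print(cv2.contourArea(c),e,cv2.boundingRect(c),"z.155",ray(p,e[0],.155).round(4),"z.183",ray(p,e[0],.183).round(4))
# housing top
hw=((im.min(2)>185)*255).astype(np.uint8);hw[:, :225]=0;hw[:,325:]=0;hw[:100]=0;hw[285:]=0
hw=cv2.morphologyEx(hw,cv2.MORPH_OPEN,np.ones((3,3)))
c=max(cv2.findContours(hw,cv2.RETR_EXTERNAL,cv2.CHAIN_APPROX_NONE)[0],key=cv2.contourArea)
W=np.array([ray(p,q[0],.14)[:2] for q in c],np.float32)
r=cv2.minAreaRect(W*1000);print("housing",r)
print(ray(p,(240,114),.14),ray(p,(307,115),.14),ray(p,(309,268),.14),ray(p,(243,268),.14))
cv2.imwrite("pics/w1c.png",cv2.resize(im[105:280,210:340],None,fx=3.4,fy=3.4,interpolation=cv2.INTER_CUBIC))
```

```text
2105.5 ((274.0, 236.05813598632812), 27.237276077270508) (247, 210, 54, 54) z.155 [ 0.5276 -0.3653  0.155 ] z.183 [ 0.5314 -0.3545  0.183 ]
511.5 ((274.0, 166.13461303710938), 13.472969055175781) (261, 153, 26, 27) z.155 [ 0.5563 -0.2741  0.155 ] z.183 [ 0.558  -0.2702  0.183 ]
housing ((560.7506103515625, -254.86151123046875), (83.71084594726562, 83.07975006103516), 72.68286895751953)
[ 0.53426099 -0.20019642  0.14      ] [ 0.61478145 -0.22657845  0.14      ] [ 0.55961259 -0.43486257  0.14      ] [ 0.46644127 -0.40602859  0.14      ]
```

View pics/w1c.png

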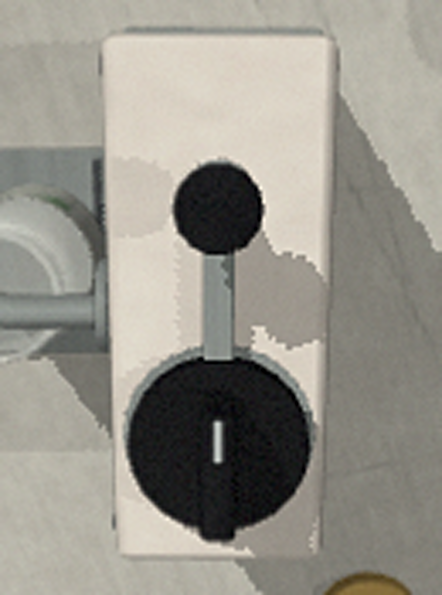

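Knob to plunger comes out at 100.0 mm, exactly as given. The knob axis is about (0.528,-0.3655), yaw direction 1.262 rad, and the housing centre agrees. I'll approach and grip softly.

```bash
cat >> h.py <<'E'
K=np.array([.528,-.3655]);A=1.262;P=np.array([.558,-.2702])
def st(t=""):
    s=get_state();print(t,"t%.2f"%s["time_s"],"p",np.round(s["position"],4),"F",np.round(s["force"],1),"T",np.round(s["torque"],2),"o%.4f"%s["opening"],"j6 %.3f"%s["joints"][5],flush=True);return s
E
python3 - <<'E'
from h import *
move_ptp([*K,.25],Rz(A));st("above")
print(movel([*K,.16],v=.08,guard=5));st("down")
gripper_close(4);st("closed");dwell(.3);s=st()
print(np.array(s["eef_rot"]).round(3))
look("wrist","w2")
E
```

```text
above t2.54 p [ 0.5282 -0.3656  0.2514] F [-0.2  0.   1.3] T [ 0.   -0.05  0.  ] o0.0926 j6 -0.336
False
down t3.82 p [ 0.5282 -0.3656  0.1607] F [0.4 0.1 0.2] T [-0.09 -0.1   0.03] o0.0934 j6 -0.336
closed t5.07 p [ 0.5286 -0.3657  0.16  ] F [ 6.1 -1.6 -1.9] T [-0.45 -1.15 -0.03] o0.0142 j6 -0.336
 t5.37 p [ 0.5286 -0.3657  0.1601] F [ 6.4 -2.5 -3.1] T [-0.46 -1.12  0.01] o0.0138 j6 -0.336
[[ 0.304  0.953  0.002]
 [ 0.953 -0.304 -0.001]
 [-0.     0.002 -1.   ]]
```

View pics/w2.png

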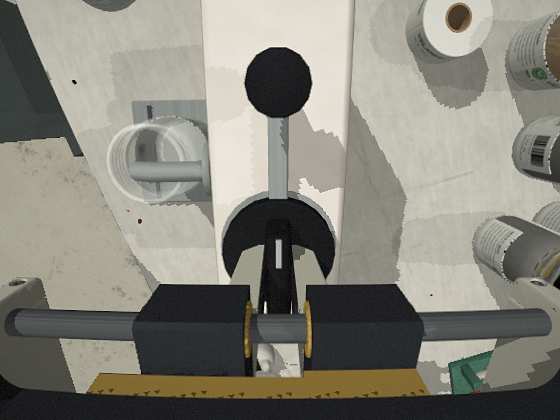

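The grip is on the bar (opening 13.8 mm). A 6.8 N side load shows the tool is about 0.6 mm off in jaw direction, so I'll recentre, then grip firmly and lift.

Run:
```python
from h import *
y=Rz(A)[:2,1]
k=K+.0007*y
movel([*k,.16],v=.01);dwell(.2);s=st("recentred")
f=np.array(s["force"])[:2]@y
k2=k+np.clip(f/6.8*.0007,-.0006,.0006)*y;print(f,k2)
movel([*k2,.16],v=.01);gripper_close(22);dwell(.2);st("firm")
for z in (.163,.166,.169,.171):
    movel([*k2,z],v=.01);st(z)
```

```text
recentred t5.87 p [ 0.5288 -0.3658  0.1601] F [ 3.3 -0.5 -1.6] T [-0.23 -0.7   0.02] o0.0140 j6 -0.336
3.3131308208076087 [ 0.52899182 -0.36581639]
firm t6.53 p [ 0.5289 -0.3658  0.16  ] F [-0.8  0.7  1.3] T [ 0.07  0.05 -0.01] o0.0137 j6 -0.336
0.163 t6.98 p [ 0.5289 -0.3658  0.1625] F [ 1.2 -2.  -7.8] T [-0.24 -0.29  0.04] o0.0137 j6 -0.336
0.166 t7.43 p [ 0.5289 -0.3658  0.166 ] F [ 0.4 -0.8 -8.6] T [-0.08 -0.12  0.04] o0.0138 j6 -0.336
0.169 t7.88 p [ 0.5289 -0.3658  0.169 ] F [-0.5  0.3 -9.9] T [-0.08  0.07 -0.01] o0.0137 j6 -0.336
0.171 t8.23 p [ 0.5289 -0.3658  0.171 ] F [-1.1  0.4 -9.8] T [-0.03  0.24  0.02] o0.0134 j6 -0.336
```

Run:
```python
from h import *
q0=np.array(get_state()["joints"]);np.save("q0.npy",q0)
for th in (.1,.3,.5,.62):
    q=q0.copy();q[5]-=th;move_j(q);st(th)
dwell(.2);s=st();print(np.array(s["eef_rot"]).round(3))
look("wrist","w3")
```

```text
0.1 t8.48 p [ 0.5289 -0.3658  0.1709] F [-0.9 -0.3 -9.2] T [-0.03  0.22  0.02] o0.0142 j6 -0.433
0.3 t8.79 p [ 0.5288 -0.3658  0.1709] F [-1.6 -0.6 -9.6] T [0.04 0.32 0.01] o0.0136 j6 -0.630
0.5 t9.10 p [ 0.5288 -0.3658  0.1709] F [-3.5  0.5 -9.5] T [0.03 0.55 0.04] o0.0138 j6 -0.828
0.62 t9.35 p [ 0.5288 -0.3658  0.1709] F [ -4.4   0.3 -10.1] T [0.1  0.71 0.07] o0.0136 j6 -0.948
 t9.55 p [ 0.5288 -0.3658  0.1709] F [-5.3  0.6 -9.3] T [ 0.04  0.87 -0.04] o0.0139 j6 -0.952
[[-0.303  0.953 -0.001]
 [ 0.953  0.303  0.   ]
 [ 0.    -0.    -1.   ]]
```

View pics/w3.png

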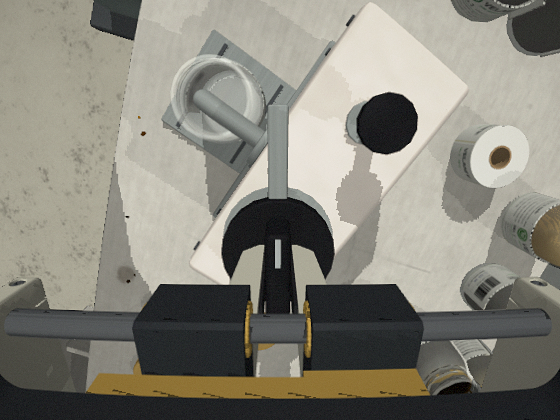

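The arm has turned with the knob and points clear of the plunger head. Next I'll recentre a little and lower until the ring carries most of the spring load. Then I'll turn slowly and watch for that load to come back onto the tool.

Run:
```python
from h import *
s=get_state();R=np.array(s["eef_rot"]);p=np.array([.52899182-.0007,-.36581639-.0001,.171])
movel(p,v=.02);dwell(.1);st("recentred")
def fz():
    dwell(.08);return np.mean([ (dwell(.02),get_state()["force"][2])[1] for _ in range(4)])
z=.1685
while z>.1645:
    movel([p[0],p[1],z],v=.01);f=fz();print(round(z,4),round(f,2))
    if f>-4.0: break
    z-=.0004
st("on ring");np.save("pz.npy",[p[0],p[1],z])
```

```text
recentred t9.95 p [ 0.5286 -0.3658  0.1711] F [  0.9   1.3 -10.4] T [ 0.26 -0.35 -0.02] o0.0139 j6 -0.956
0.1685 -9.53
0.1681 -9.51
0.1677 -9.03
0.1673 -7.19
0.1669 -5.04
0.1665 -2.62
on ring t12.50 p [ 0.5286 -0.3659  0.1673] F [ 4.3  4.1 -3. ] T [ 0.78 -0.78 -0.05] o0.0137 j6 -0.957
```

Run:
```python
from h import *
q0=np.array(get_state()["joints"]);b=-.336
def f():
    v=[]
    for _ in range(4): dwell(.025);s=get_state();v.append([s["force"][2],s["torque"][2]])
    return np.mean(v,0)
base=None
for th in np.arange(.64,1.2,.02):
    q=q0.copy();q[5]=b-th;move_j(q);v=f()
    print(round(th,2),v.round(2),flush=True)
    if v[0]<-6.5 or abs(v[1])>.3: break
st("stop")
```

```text
0.64 [-4.76  0.07]
0.66 [-4.15  0.07]
0.68 [-3.7  0.1]
0.7 [-3.43  0.05]
0.72 [-2.87  0.07]
0.74 [-3.49  0.07]
0.76 [-2.48  0.08]
0.78 [-2.64  0.1 ]
0.8 [-2.31  0.07]
0.82 [-4.06  0.14]
0.84 [-5.2   0.13]
0.86 [-7.08  0.12]
stop t16.70 p [ 0.5285 -0.3659  0.1671] F [ 2.3  2.6 -7.8] T [ 0.52 -0.35  0.11] o0.0143 j6 -1.196
```

The load is coming back from 0.82 rad: the pin is rolling over the first notch's edge. I'll ease further and lower step by step.

Run:
```python
from h import *
q0=np.array(get_state()["joints"]);b=-.336
def f():
    v=[]
    for _ in range(4): dwell(.025);s=get_state();v.append([s["force"][2],s["torque"][2]])
    return np.mean(v,0)
for th in (.88,.90):
    q=q0.copy();q[5]=b-th;move_j(q);v=f();print(th,v.round(2),flush=True)
    if abs(v[1])>.25: break
p=np.load("pz.npy")
for dz in (.001,.002,.003):
    movel([p[0],p[1],p[2]-dz],v=.01);v=f();print(dz,v.round(2),flush=True)
    if v[0]>-5 or abs(v[1])>.3: break
st("now")
```

```text
0.88 [-8.36  0.06]
0.9 [-9.38  0.03]
0.001 [-11.69   0.13]
0.002 [-11.17   0.17]
0.003 [-9.58  0.24]
now t18.51 p [ 0.5284 -0.3659  0.1634] F [ 4.9  2.2 -9.8] T [ 0.4  -1.1   0.22] o0.0140 j6 -1.236
```

The pin is inside the notch, 3.6 mm below ring level. Tz of +0.22 says the knob wants to go a little further CCW, so I'll ease that off before letting go.

Run:
```python
from h import *
q0=np.array(get_state()["joints"]);b=-.336
def f():
    v=[]
    for _ in range(4): dwell(.025);s=get_state();v.append([s["force"][2],s["torque"][2]])
    return np.mean(v,0)
for th in (.92,.94,.96):
    q=q0.copy();q[5]=b-th;move_j(q);v=f();print(th,v.round(2),get_state()["joints"][5].round(3),flush=True)
    if v[1]<.04: break
st("now")
```

```text
0.92 [-8.69  0.1 ] -1.256
0.94 [-8.53  0.04] -1.276
0.96 [-8.57  0.04] -1.296
now t19.56 p [ 0.5285 -0.3659  0.1635] F [ 4.3  2.3 -8.8] T [ 0.57 -1.01  0.06] o0.0139 j6 -1.296
```

Run:
```python
from h import *
p=np.load("pz.npy")
movel([p[0]+.0006,p[1]+.0003,.1625],v=.01);dwell(.15);st("recentred")
open_gripper();dwell(.3);s=st("open")
movel([*K,.25],v=.12);st("up")
# look from knob side, tool x back along unit y, as for w1
R=Rz(A);move_ptp([.5544,-.3012,.36],R);look("wrist","w4");st()
```

```text
recentred t19.97 p [ 0.5286 -0.3658  0.1625] F [-1.5 -0.5 -8.2] T [-0.06  0.23 -0.  ] o0.0135 j6 -1.295
open t21.57 p [ 0.5289 -0.3656  0.1625] F [ 0.7 -0.1  0.1] T [-0.1  -0.19 -0.  ] o0.0929 j6 -1.295
up t22.46 p [ 0.5278 -0.3654  0.249 ] F [-0.3 -0.8 -0.3] T [ 0.02 -0.09 -0.03] o0.0928 j6 -1.296
 t23.51 p [ 0.5542 -0.3014  0.3589] F [-0.9 -0.3 -0.5] T [-0.04 -0.05 -0.01] o0.0935 j6 -0.231
```

View pics/w4.png

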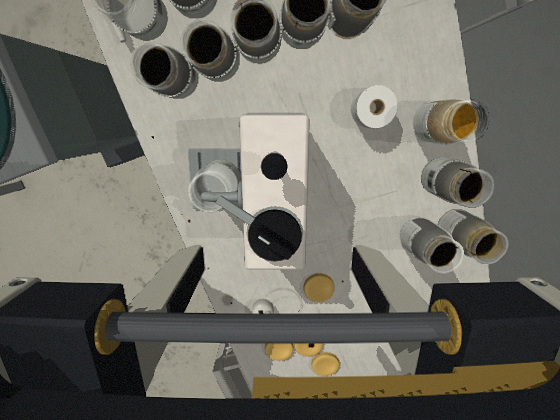

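The knob points about 55° CCW, with jar and bystanders unchanged. I'll check seating by comparing the skirt's pixels before and after in both views, then press the plunger.

Run:
```python
from h import *
move_ptp([*P,.25],Rz(A))
gripper_close(10);st("closed")
look("side","side1")
def blob(fn,box,t):
    im=cv2.imread(fn);x0,x1,y0,y1=box;m=np.zeros(im.shape[:2],np.uint8);m[y0:y1,x0:x1]=(im[y0:y1,x0:x1].max(2)<t)*255
    c=max(cv2.findContours(m,0,cv2.CHAIN_APPROX_NONE)[0],key=cv2.contourArea);return cv2.boundingRect(c),np.round(cv2.fitEllipse(c)[:2],1).tolist()
for f in("w1","w4"):print(f,blob(f"pics/{f}.png",(240,312,195,275),75))
for f in("side0","side1"):print(f,blob(f"pics/{f}.png",(265,310,232,262),75))
a=cv2.imread("pics/side0.png")[195:265,240:340];b=cv2.imread("pics/side1.png")[195:265,240:340]
cv2.imwrite("pics/sc.png",cv2.resize(np.hstack([a,b]),None,fx=4,fy=4,interpolation=cv2.INTER_CUBIC))
```

```text
closed t25.49 p [ 0.558  -0.2702  0.25  ] F [-0.6 -0.4  0.1] T [ 0.02 -0.06  0.01] o0.0004 j6 -0.183
w1 ((247, 210, 54, 54), [[274.0, 235.4], [51.6, 52.3]])
w4 ((248, 210, 54, 51), [[274.5, 234.9], [50.5, 52.9]])
side0 ((274, 232, 24, 22), [[285.5, 244.3], [18.7, 22.5]])
side1 ((273, 232, 25, 22), [[285.0, 243.6], [19.4, 23.7]])
```

View pics/sc.png

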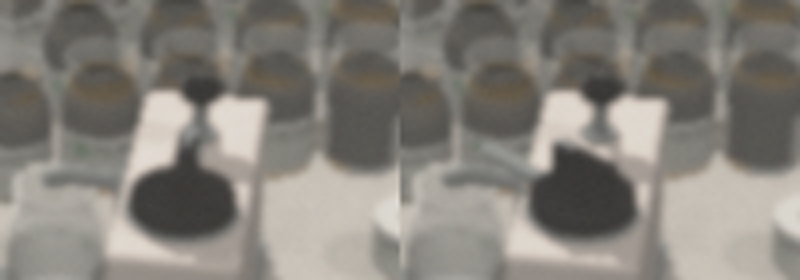

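The skirt's lower edge sits at the same height in both halves (crop row about 238; a 7 mm lift would move it about 8 px here), so the knob is seated and the plunger is free. Press gently.

Run:
```python
from h import *
movel([*P,.19],v=.08);st("pre")
z=.187
while z>.1525:
    movel([*P,z],v=.02)
    s=get_state();print(round(z,4),round(s["position"][2],4),np.round(s["force"],1),flush=True)
    if s["force"][2]>13: break
    z-=.003 if z>.161 else .001
dwell(.2);st("end")
movel([*P,.25],v=.1);st("off")
```

```text
pre t26.44 p [ 0.5582 -0.2703  0.1906] F [-0.6 -0.  -0.1] T [-0.06 -0.07 -0.02] o0.0003 j6 -0.183
0.187 0.187 [-0.2  0.4  0.6]
0.184 0.1838 [ 0.3 -0.6 -0.3]
0.181 0.1809 [-0.4  0.3  0.1]
0.178 0.1778 [ 0.1  0.1 -0.1]
0.175 0.1747 [-0.2 -0.4 -0.2]
0.172 0.1717 [0.1 0.3 0.3]
0.169 0.1688 [ 0.7 -0.8  0.3]
0.166 0.1657 [ 0.7 -0.2  0.4]
0.163 0.1628 [ 0.5 -0.1 -0.7]
0.16 0.1598 [-0.1  0.2 -0.2]
0.159 0.1589 [-0.7 -0.3  1.4]
0.158 0.158 [-1.   0.2  1.8]
0.157 0.1569 [-0.4 -0.2  2.4]
0.156 0.1559 [-0.3  0.4  1.1]
0.155 0.155 [ 0.  -0.1  2.9]
0.154 0.1548 [-3.7  2.7 10.5]
0.153 0.1547 [-6.6  3.7 17.6]
end t31.39 p [ 0.5581 -0.2703  0.1547] F [-6.5  3.4 17.1] T [0.54 1.1  0.08] o0.0007 j6 -0.183
off t32.51 p [ 0.5578 -0.2701  0.2491] F [ 0.2 -0.6 -0.2] T [ 0.04 -0.13 -0.07] o-0.0001 j6 -0.183
```

The hard stop came at z=0.1548, where home is expected (0.155). The force was near zero before 0.160, so I'll check visually.

Run:
```python
from h import *
move_ptp([.5544,-.3012,.36],Rz(A));open_gripper();p,im=look("wrist","w5");st()
look("side","side2")
def c(f):
    im=cv2.imread(f);m=np.zeros(im.shape[:2],np.uint8);m[140:190,255:295]=(im[140:190,255:295].max(2)<75)*255
    k=max(cv2.findContours(m,0,cv2.CHAIN_APPROX_NONE)[0],key=cv2.contourArea);return cv2.minEnclosingCircle(k)
for f in("w1","w4","w5"):print(f,c(f"pics/{f}.png"))
for z in (.155,.175,.183):print(z,proj(p,[*P,z]).round(1))
a=cv2.imread("pics/w5.png")[100:280,180:330];b=cv2.imread("pics/side2.png")[195:265,240:340]
cv2.imwrite("pics/fin.png",np.hstack([cv2.resize(a,(400,480)),cv2.resize(b,(400,280)).copy() if 0 else cv2.copyMakeBorder(cv2.resize(b,(400,280)),0,200,0,0,0)]))
```

```text
t34.57 p [ 0.5544 -0.3012  0.36  ] F [-0.5 -0.4 -0.5] T [-0.05 -0.03  0.02] o0.0932 j6 -0.229
w1 ((274.0, 166.13461303710938), 13.472969055175781)
w4 ((273.8018798828125, 165.89622497558594), 13.286957740783691)
w5 ((273.7264099121094, 163.0471649169922), 12.259928703308105)
0.155 [274.1 162.8]
0.175 [273.9 165.1]
0.183 [273.8 166. ]
```

View pics/fin.png

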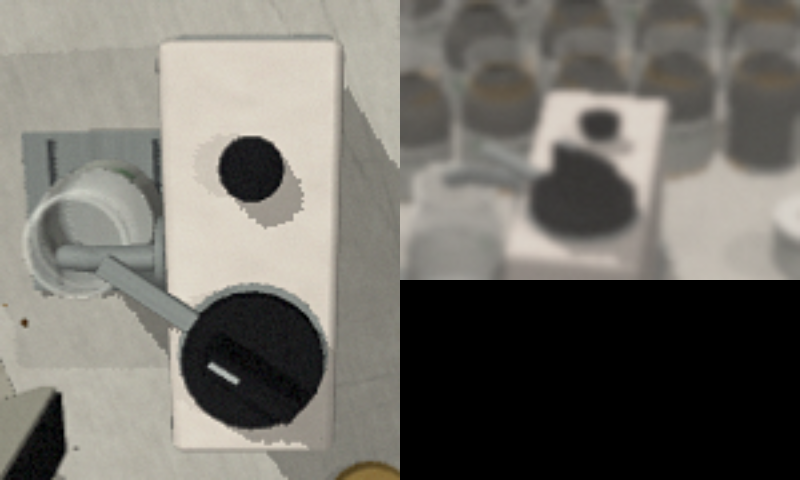

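The plunger head went down: its centre is at (273.7,163.0), against a predicted (274.1,162.8) for fully home. The knob, arm and jar are unchanged, so I'll hand in.

```bash
python3 -c "
from h import *
job_done();st()"
```

```text
the job is handed in; nothing more can be done
the job is handed in; nothing more can be done
```

The dosing unit is unlocked and the plunger is fully home. I handed the job in at about 34.6 s of the 64 s allowed; no verdict is reported.

**Knob:** I lifted it about 11 mm, turned it counterclockwise and lowered it lightly onto the ring. I then felt for the first notch: the pin started to drop at about 0.82 rad. I eased on to about 0.96 rad, where the turning torque was near zero, and let it snap down. That is well short of the second notch.

**Seating:** The skirt's lower edge sits at the same height in the side view before and after, so the knob is down. That check is by eye on the enlarged picture; the masked pixel comparison was too coarse to settle it.

**Plunger:** It reached its hard stop with the TCP at 0.1548 m, where home should be 0.155 m. The push peaked at about 17.6 N vertically. After I let go, the head stayed within 0.5 px of where a fully home head should appear.

**What disagreed or came close:**
- **Low plunger force:** While the plunger was moving I read only 0–3 N, less than the stated 4 N or so of friction. I read force only at the end of each step.
- **Knob torque in the notch:** It briefly reached about 0.22 to 0.24 N m, which I estimate as about 8 N on the pin, under the 16 N limit. I eased it off before letting go.

The jar and the things around it look unmoved in the pictures, and the open gripper was clear of everything when I handed in.

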